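# Trip the hidden cover latch of the forge's burner control box with a pin punch

## Robot

A 7-joint arm with a two-finger parallel gripper is mounted at the origin on the work surface. World frame = base frame: x ahead of the robot, y to its left, z up, the work surface at z = 0. Lengths are in m, angles in rad, forces in N, time in s.
With the tool pointing down it reaches from about 0.4 to 0.875 m from the base axis. Payload 19.3 kg.
Tool frame: the origin (TCP) lies on the centre line of the jaws, within the pads' length; the fingertips stand 22 mm ahead of it and the grasp point (between the pads) lies 3 mm ahead of it (tip_reach is the distance from the TCP to the fingertips, in m); z points along the fingers, y is the line along which they close (so a half turn about z gives the same grasp; the last joint's range is limited). The gripper opens to 85 mm and grips with 20 to 120 N. Pads are 22 mm wide; open, the fingers measure 114 mm over their backs; the gripper's body (76 mm by 85 mm) begins 54 mm behind the grasp point. The pads swing forward as they close: fully open they stand 13 mm farther back than shut.
Start: joints at [-1.232, 0.521, -0.036, 1.599, 0.021, 1.021, -0.113], TCP at [0.248, 0.573, 0.253] pointing down, gripper open.
Joint ranges: [-2.91, 2.91], [-0.3, 2.13], [-1.5, 1.42], [0.17, 2.43], [-1.26, 4.41], [0.16, 1.93], [-2.52, 2.52]. Speed limits (rad/s): [1.89, 1.89, 2.39, 2.39, 3.01, 3.01, 3.01].

## Interface

Orientations are given as [roll, pitch, yaw] about the fixed x, y, z axes, in that order (R = Rz(yaw) Ry(pitch) Rx(roll)).
In Python, from plant import sense, get_image, close_job, tip_reach gives the robot as it stands.
- The arm moves only by the tool servo_tool, never from a script. Its argument "motion" is a list of rows, each a list of 7 numbers: the opening, from -1 (shut) to 1 (fully open), then the shift along the tool's x, y, z in mm, then the turn, a rotation vector about the tool's x, y, z in degrees. In form: [[claw, dx, dy, dz, ax, ay, az], ...]. A call has 1 to 5 rows; each row shifts and turns the commanded pose from where the row before left it, along the tool's axes as they then stand; what a row does not reach is not made up. A row lasts 1/8 s, in which the tool goes at most 62.5 mm and 10.7 degrees, less where a joint would pass 70% of its speed; a pose out of reach is approached as far as the arm can. A call with a gripper value outside its range is refused whole. The fingers move at their own pace and stop on an object; the grip force is fixed at half the most. Time passes only in rows, so rows that do not move let the fingers close. It gives the time, the measured TCP pose, the force, the opening and the grip force at its end, in the units of the state.
- sense(): the state, without advancing time (a new reading comes with each control period).
- get_image(name): name is "side" or "top"; returns a dict with "color" (400x640x3 uint8, blue, green, red), "fov_y" (degrees; the focal length in pixels is half the picture's height over the tangent of half this angle, whatever the lens; pixels are square), "cx", "cy" (the principal point, pixels), "R" (3x3) and "t" (3): a world point X has camera coordinates R X + t. Camera axes: x right, y down, z forward; pixel columns grow to the right and rows downward; lengths in m; the calibration is good to about 2 mm. A picture is of the moment at which its call begins. There is no depth.
- close_job(): hands the job in; it is judged then, once.
The state is a dict: "time": time; "q": joint angles; "qvel": joint speeds; "joint_efforts": joint torques, N m; "tcp_pos": TCP position; "tcp_rot": TCP orientation; "ft_force": force on the tool from outside, world axes, zero at the start; "torque": the same for the moment, N m; "opening": finger opening in m; "finger_force": force on a finger pad.
Only numpy, scipy, OpenCV 4.12 (cv2) and the standard library are available. Lean on these libraries where they do the work, as an engineer would, in place of code of your own. Each camera call takes 0.05 s, during which the arm holds its last target. There are 200 camera calls.

## Task

Open up the forge's burner control box for service: take the pin punch from the punch block and push its thin pin down through the small hole in the box's front deck until the hidden spring latch lets go and the cover pops up, feeling your way and stopping there, because leaning on the latch or the deck bends it. Put the punch back in its block, fully seated, and swing the cover right back so that it stays open. Leave the other tools and the loose things on the bench where they are.

Things in the scene. Friction and masses are not known exactly. Their poses are not given: they have to be found in the camera images.
- box: Grey sheet-steel burner control box, bolted down, 190 deep (x) x 240 wide (y) x 110 mm high; origin at the centre of its underside, z up, -x its front. On top a fixed deck strip, 52 mm deep, along the front edge (lamp and rocker switch, up to 12 mm high, at y -55 and -95 mm; access hole at its +y end), behind it the hinged cover.
- hole (a point): Centre of the access hole, on the deck's upper face (box x -69, y +60, z +110 mm): 8 mm round hole with a 1.5 mm chamfer in 4 mm sheet, a thin steel bezel round it. Straight below it, out of sight, is the flat pad (30 x 18 mm) on the latch's sprung release lever, pushed straight down to trip the latch. Its depth differs from box to box: 21 to 47 mm below the deck's face.
- latch (a point): The hidden latch hook, inside the box under the cover's front edge (box x -30, y +60, z +96 mm). Its release pad pushes back with about 4 N at first touch and 0.45 N per mm more; it lets go after about 5 to 7 mm of pad travel (5 to 9 N); at 8 mm the lever meets a solid stop. More than 20 N from the punch on pad, deck or hole edge bends it.
- hinge (a point): Middle of the cover's hinge line, at the back of the box (box x +91, z +110 mm); the line runs along the box's y.
- cover (a joint): Angle of the cover: 0 shut (latched: at most 0.01 of play), about 0.15 when the latch has let go and a spring has popped its front edge up some 20 mm, where it stays; 1.57 upright; 1.9 fully back on its stop. 0.45 kg, swings freely, falls back to its stop by its own weight from beyond about 1.5 and falls shut from below.
- handle (a point): Middle of the cover's handle bar: round steel bar, 10 mm thick, 90 mm long along the box's y, its centre 35 mm above the cover's upper face and 14 mm behind the cover's front edge; 118 mm in front of the hinge line and 39 mm above it when shut. Cover plate: 4 mm thick, 132 x 240 mm, upper face 114 mm above the bench when shut.
- rack: Dark wooden punch block, fixed, 210 (x) x 60 (y) x 70 mm high; origin at the centre of its underside. Four 9 mm holes, 66 mm deep with 1.5 mm chamfers, in a row along its x at -72, -24, +24, +72 mm, y 0. Each holds one tool, standing on its shoulder on the block's top.
- rack_hole0 (a point): Mouth of the block's hole at x -72 mm, on its top face.
- rack_hole1 (a point): Mouth of the block's hole at x -24 mm, on its top face.
- rack_hole2 (a point): Mouth of the block's hole at x +24 mm, on its top face.
- rack_hole3 (a point): Mouth of the block's hole at x +72 mm, on its top face.
- punch: The pin punch, bright steel, about 0.09 kg: round body 13 mm thick and 83 mm long with darker knurl bands, below it a pin 5 mm thick and 62 mm long with a domed end, 145 mm in all. Origin at the pin's end, z up along the punch. It starts upright in one of the block's holes (which one varies), shoulder on the block's top, 83 mm of it standing above.
- centre_punch: Bystander in the block: dark slim centre punch, 10 mm thick, 50 mm above the block. Origin at its lower end.
- chisel: Bystander in the block: dark square chisel, 16 mm thick, 98 mm above the block. Origin at its lower end.
- drift: Bystander in the block: dark drift, 15 mm thick with a wider bright head of 22 mm, 62 mm above the block. Origin at its lower end.
- shoe_a: Bystander: steel horseshoe, 130 x 120 x 10 mm, lying behind the punch block.
- shoe_b: Bystander: steel horseshoe, 130 x 120 x 10 mm, lying at the right front.
- hammer: Bystander: hammer lying to the right of the box.
- brush: Bystander: brush lying to the left of the punch block.
- flux: Bystander: steel flux tin, 68 mm across, 75 mm high, standing behind the box.
- tongs: Bystander: steel tongs, 390 mm long, lying far right.

How it is judged:
By the outcome, as a careful person would: the job done as asked, in the order asked, and still so for the second after the job is handed in, with the robot touching nothing.
It also fails if it takes over 67 s, if anything falls off the work surface, if the arm or the gripper's body presses on something with over 40 N, if the wrist force passes 120 N, or if a joint passes its speed limit or range.

## Working session

There is one attempt and no reset: what is moved stays moved. The work goes in short steps, Python scripts to look and compute and a tool call to move; the robot and the scene stay as the last step left them, time stands still between calls to the robot, and variables do not carry over. Pictures are saved under pics/ and viewed, at most 10 in all, crops included, and the job is handed in when it is done.

Besides the shell and the picture viewer there is one more tool, called after "Call:" as name(argument=value, ...), one argument or row to a line, values as JSON. servo_tool: Moves the arm, as the interface text tells. Its arguments: {"type":"object","properties":{"motion":{"type":"array"}},"required":["motion"]}

```bash
mkdir -p pics; ls
python3 - <<'E'
from plant import *
import cv2,pickle
s=sense();print({k:s[k] for k in('time','tcp_pos','tcp_rot','ft_force','opening')},tip_reach)
for n in('side','top'):
    d=get_image(n);cv2.imwrite(f'pics/{n}0.png',d['color']);pickle.dump(d,open(n+'.pkl','wb'))
    print(n,d['fov_y'],d['cx'],d['cy'],d['R'],d['t'])
E
```

```text
pics
{'time': 0.0, 'tcp_pos': array([0.24834578, 0.57318948, 0.25273285]), 'tcp_rot': array([-3.14043376e+00,  1.07004651e-04,  2.73279831e+00]), 'ft_force': array([ 0.03379338,  0.50332901, -0.02022251]), 'opening': 0.08542900045675866} 0.022
side 49.56963473115857 316.9588194592043 204.49964522684203 [[-0.97467588 -0.22346582 -0.00836376]
 [-0.16758843  0.75469966 -0.63430477]
 [ 0.14805756 -0.61683989 -0.77303784]] [0.51397527 0.17716717 1.21119663]
top 47.20681011932685 321.9747769347272 196.4689190943947 [[-0.0178492  -0.99979124 -0.00994425]
 [-0.99753556  0.01848214 -0.06768465]
 [ 0.06785431  0.00871163 -0.99765721]] [-4.10276273e-04  5.49051460e-01  1.32875091e+00]
```

View pics/top0.png

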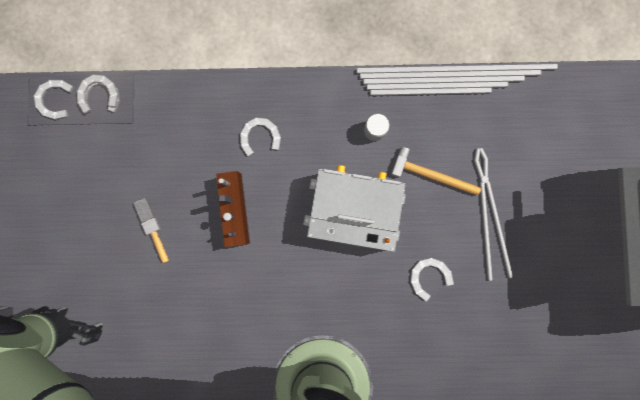

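View pics/side0.png

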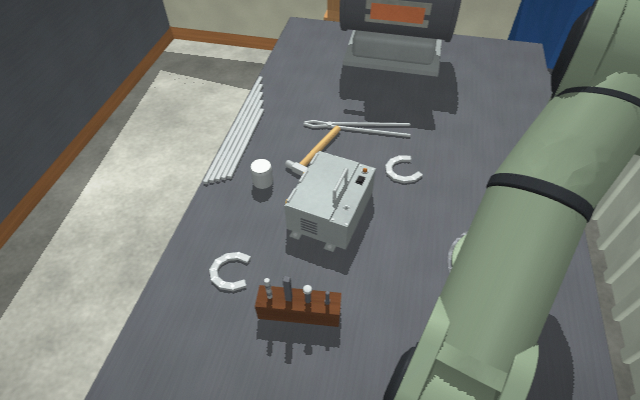

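Run:
```python
import cv2,pickle,numpy as np
t=pickle.load(open('top.pkl','rb'))['color'];s=pickle.load(open('side.pkl','rb'))['color']
r=lambda a,k:cv2.resize(a,None,fx=k,fy=k,interpolation=cv2.INTER_CUBIC)
A=r(t[160:260,190:270],5);B=r(t[160:260,300:410],5)   # 400x500,550x500
C=r(s[260:340,245:355],6);D=r(s[145:255,275:385],6)
cv2.imwrite('pics/t1.png',np.hstack([A[:, :],B[:,:400]]))
cv2.imwrite('pics/s1.png',r(np.hstack([C[:480],D[:480]]),.6))
```

```text
(no output)
```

View pics/t1.png

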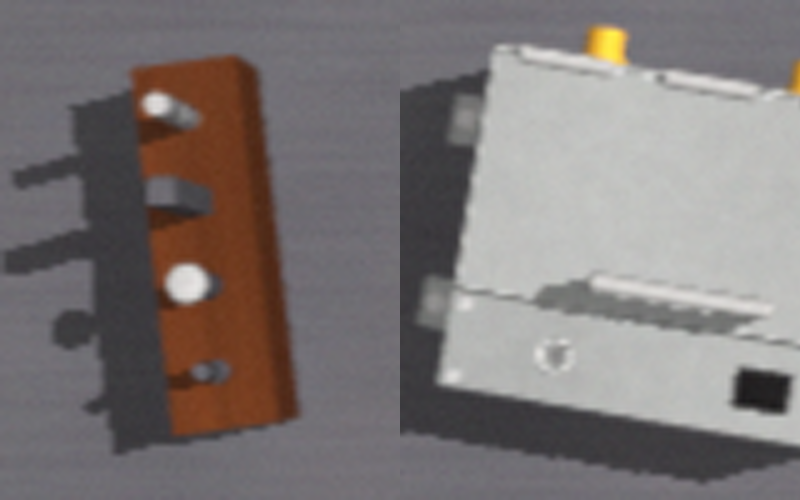

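View pics/s1.png

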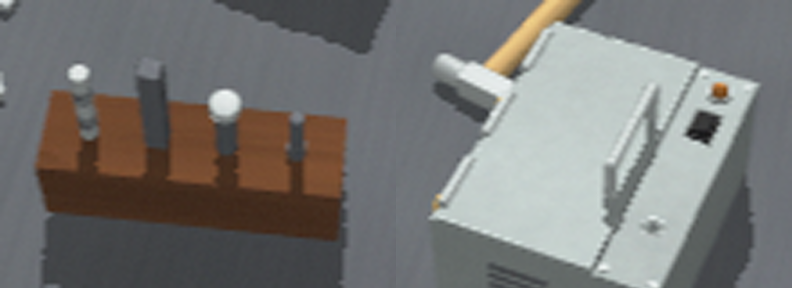

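```bash
cat > h.py <<'E'
import numpy as np,cv2,pickle
from scipy.optimize import least_squares
def proj(d,X):
    f=200/np.tan(np.radians(d['fov_y']/2));c=np.atleast_2d(X)@d['R'].T+d['t']
    return c[:,:2]/c[:,2:]*f+[d['cx'],d['cy']]
def load(n):return pickle.load(open(n+'.pkl','rb'))
def T(p,X):
    c,s=np.cos(p[2]),np.sin(p[2]);X=np.atleast_2d(X)
    return X@np.array([[c,s,0],[-s,c,0],[0,0,1]])+[p[0],p[1],0]
def fit(obs,p0):
    r=lambda p:np.concatenate([proj(d,T(p,X))[0]-u for d,X,u in obs])
    o=least_squares(r,p0,loss='soft_l1');return o.x,r(o.x).reshape(-1,2)
E
cat > a.py <<'E'
from h import *
t,s=load('top'),load('side')
A=lambda x,y:np.array([(x+.5)/5-.5+190,(y+.5)/5-.5+160])
B=lambda x,y:np.array([(x-400+.5)/5-.5+300,(y+.5)/5-.5+160])
C=lambda x,y:np.array([(x+.5)/3.6-.5+245,(y+.5)/3.6-.5+260])
D=lambda x,y:np.array([(x-396+.5)/3.6-.5+275,(y+.5)/3.6-.5+145])
rk=[(t,[.105,.03,.07],A(133,70)),(t,[.105,-.03,.07],A(238,56)),(t,[-.105,.03,.07],A(172,435)),(t,[-.105,-.03,.07],A(279,418)),
(t,[.072,0,.153],A(155,104)),(t,[.024,0,.168],A(160,195)),(t,[-.024,0,.132],A(186,284)),(t,[-.072,0,.12],A(202,371)),
(s,[.105,.03,.07],C(38,168)),(s,[-.105,.03,.07],C(340,188)),(s,[.105,-.03,.07],C(53,92)),(s,[-.105,-.03,.07],C(346,118)),
(s,[.072,0,.153],C(79,70)),(s,[-.072,0,.12],C(297,115))]
p,r=fit(rk,[.45,.2,0.]);print('rack',p.round(4));print(r.round(1).tolist())
print('punch hole',T(p,[.072,0,.07]).round(4))
bx=[(t,[-.069,.06,.11],B(555,355)),(t,[-.095,.12,.11],B(437,383)),(t,[.091,.12,.114],B(493,47)),(t,[-.027,.045,.149],B(592,281)),(t,[-.027,-.045,.149],B(770,311)),
(t,[-.042,.12,.112],B(455,290)),
(s,[-.069,.06,.11],D(653,226)),(s,[-.095,-.12,.11],D(757,85)),(s,[-.027,-.045,.149],D(655,88)),(s,[-.027,.045,.149],D(609,163)),(s,[.091,.12,.114],D(433,215)),(s,[-.042,-.12,.112],D(699,66)),(s,[-.042,.12,.112],D(596,270))]
q,r=fit(bx,[.45,-.1,0.]);print('box',q.round(4));print(r.round(1).tolist())
print('hole',T(q,[-.069,.06,.11]).round(4),'handle',T(q,[-.027,0,.149]).round(4),'reach',np.hypot(*T(q,[-.069,.06,.11])[0,:2]))
np.save('pose.npy',[p,q])
E
python3 a.py
```

```text
rack [0.5167 0.2491 0.1195]
[[-0.8, -0.4], [-0.9, -0.4], [0.4, 0.1], [0.1, 0.6], [-0.1, -0.2], [-0.2, -0.9], [-0.2, -0.2], [-0.2, 0.0], [-0.4, -0.8], [0.6, 1.7], [0.0, -1.2], [0.7, -0.9], [0.3, 0.1], [0.4, -0.1]]
punch hole [[0.5882 0.2577 0.07  ]]
box [ 0.5064 -0.1035 -0.1817]
[[-0.4, -0.2], [-0.0, 0.1], [-0.1, 0.2], [0.5, -0.0], [-1.5, -0.5], [-0.5, -0.5], [0.3, -0.1], [0.7, -0.9], [-0.3, -0.6], [0.9, 0.1], [0.5, 0.1], [0.3, -0.9], [-0.9, -0.0]]
hole [[ 0.4494 -0.032   0.11  ]] handle [[ 0.4799 -0.0986  0.149 ]] reach 0.4505595107008475
```

```bash
cat >> h.py <<'E'
from scipy.spatial.transform import Rotation as Ro
def plan(xyz,yaw,n,claw=1):
    from plant import sense
    s=sense();P=np.array(s['tcp_pos']);R=Ro.from_euler('xyz',s['tcp_rot']);G=Ro.from_euler('xyz',[np.pi,0,yaw])
    w=(R.inv()*G).as_rotvec()/n;st=(np.array(xyz)-P)/n;out=[]
    for i in range(n):
        out.append([claw]+R.inv().apply(st).round(1).tolist()+np.degrees(w).round(2).tolist());R=R*Ro.from_rotvec(w)
    print('at',P.round(4),np.round(s['tcp_rot'],4),'t',round(s['time'],2),'f',np.round(s['ft_force'],2),'open',round(s['opening'],4))
    for o in out:print(o)
E
python3 -c "
from h import *
plan([.5882,.2577,.21],np.pi+.1195,10)"
```

```text
at [0.2483 0.5732 0.2528] [-3.1406e+00  1.0000e-04  2.7329e+00] t 0.1 f [ 0.29 -0.39 -0.03] open 0.0854
[1, -0.0, -0.0, 0.0, -0.01, -0.0, -3.03]
[1, -0.0, -0.0, 0.0, -0.01, -0.0, -3.03]
[1, -0.0, -0.0, 0.0, -0.01, -0.0, -3.03]
[1, -0.0, -0.0, 0.0, -0.01, -0.0, -3.03]
[1, -0.0, -0.0, 0.0, -0.01, -0.0, -3.03]
[1, -0.0, -0.0, 0.0, -0.01, -0.0, -3.03]
[1, -0.0, -0.0, 0.0, -0.01, -0.0, -3.03]
[1, -0.0, -0.0, 0.0, -0.01, -0.0, -3.03]
[1, -0.0, -0.0, 0.0, -0.01, -0.0, -3.03]
[1, -0.0, -0.0, 0.0, -0.01, -0.0, -3.03]
```

Units: convert to mm.

```bash
sed -i 's/-P)\/n;out/-P)*1000\/n;out/' h.py
python3 -c "
from h import *
plan([.5882,.2577,.21],np.pi+.1195,10)"
```

```text
at [0.2483 0.5732 0.2528] [-3.1406e+00  1.0000e-04  2.7329e+00] t 0.1 f [ 0.29 -0.39 -0.03] open 0.0854
[1, -43.7, -15.4, 4.3, -0.01, -0.0, -3.03]
[1, -42.9, -17.7, 4.3, -0.01, -0.0, -3.03]
[1, -41.9, -20.0, 4.3, -0.01, -0.0, -3.03]
[1, -40.7, -22.2, 4.3, -0.01, -0.0, -3.03]
[1, -39.5, -24.3, 4.3, -0.01, -0.0, -3.03]
[1, -38.2, -26.3, 4.3, -0.01, -0.0, -3.03]
[1, -36.7, -28.3, 4.3, -0.01, -0.0, -3.03]
[1, -35.2, -30.2, 4.3, -0.01, -0.0, -3.03]
[1, -33.5, -32.0, 4.3, -0.01, -0.0, -3.03]
[1, -31.8, -33.7, 4.3, -0.01, -0.0, -3.03]
```

Call:
servo_tool(
  motion=[
    [1,-43.7,-15.4,4,0,0,-3],
    [1,-42.9,-17.7,4,0,0,-3],
    [1,-41.9,-20,4,0,0,-3],
    [1,-40.7,-22.2,4,0,0,-3],
    [1,-39.5,-24.3,4,0,0,-3],
  ],
)

```text
time: 0.72
tcp_pos: [0.4191, 0.4143, 0.233]
tcp_rot: [-3.141, -0.0, 2.996]
ft_force: [0.3, 0.7, 0.8]
opening: 0.0853
finger_force: 0.0
```

Call:
servo_tool(
  motion=[
    [1,-38.2,-26.3,4,0,0,-3],
    [1,-36.7,-28.3,4,0,0,-3],
    [1,-35.2,-30.2,4,0,0,-3],
    [1,-33.5,-32,4,0,0,-3],
    [1,-31.8,-33.7,4,0,0,-3],
  ],
)

```text
time: 1.35
tcp_pos: [0.5884, 0.2561, 0.2129]
tcp_rot: [-3.141, -0.001, -3.025]
ft_force: [0.2, 1.2, 1.3]
opening: 0.0857
finger_force: 0.0
```

```bash
python3 -c "
from h import *
plan([.5882,.2577,.128],np.pi+.1195,4)"
```

```text
at [0.5884 0.2561 0.2129] [-3.1415e+00 -5.0000e-04 -3.0251e+00] t 1.35 f [0.24 1.16 1.32] open 0.0857
[1, -0.0, 0.4, 21.2, -0.0, -0.01, -0.04]
[1, 0.0, 0.4, 21.2, -0.0, -0.01, -0.04]
[1, 0.0, 0.4, 21.2, -0.0, -0.01, -0.04]
[1, 0.0, 0.4, 21.2, -0.0, -0.01, -0.04]
```

Call:
servo_tool(
  motion=[
    [1,0,0.4,21,0,0,0],
    [1,0,0.4,21,0,0,0],
    [1,0,0.4,21,0,0,0],
    [1,0,0.4,21,0,0,0],
    [1,0,0,0,0,0,0],
  ],
)

```text
time: 1.98
tcp_pos: [0.5865, 0.2585, 0.1278]
tcp_rot: [-3.141, -0.003, -3.027]
ft_force: [-0.4, 0.1, 0.7]
opening: 0.0854
finger_force: 0.0
```

Call:
servo_tool(
  motion=[
    [-0.3,0,0,0,0,0,0],
    [-0.5,0,0,0,0,0,0],
    [-0.6,0,0,0,0,0,0],
    [-1,0,0,0,0,0,0],
    [-1,0,0,0,0,0,0],
  ],
)

```text
time: 2.6
tcp_pos: [0.5876, 0.2589, 0.1297]
tcp_rot: [3.141, 0.001, -3.027]
ft_force: [-0.3, -0.2, 4.6]
opening: 0.0119
finger_force: 58.3
```

Call:
servo_tool(
  motion=[
    [-1,0,0,0,0,0,0],
    [-1,0,0,0,0,0,0],
  ],
)

```text
time: 2.85
tcp_pos: [0.5876, 0.259, 0.1297]
tcp_rot: [3.141, 0.0, -3.027]
ft_force: [-0.9, -0.3, 6.0]
opening: 0.0116
finger_force: 58.3
```

Run:
```python
from h import *
from plant import *
plan([.5882,.2577,.128],np.pi+.1195,1)
r=lambda a,k:cv2.resize(a,None,fx=k,fy=k,interpolation=cv2.INTER_CUBIC)
a=get_image('side');b=get_image('top')
cv2.imwrite('pics/g.png',np.hstack([r(a['color'][210:330,235:355],3.3),r(b['color'][160:280,190:310],3.3)]))
```

```text
at [0.5876 0.259  0.1297] [ 3.1414e+00  5.0000e-04 -3.0268e+00] t 2.85 f [-0.9  -0.34  5.95] open 0.0116
[1, -0.5, -1.3, 1.7, 0.01, 0.03, -0.27]
```

View pics/g.png

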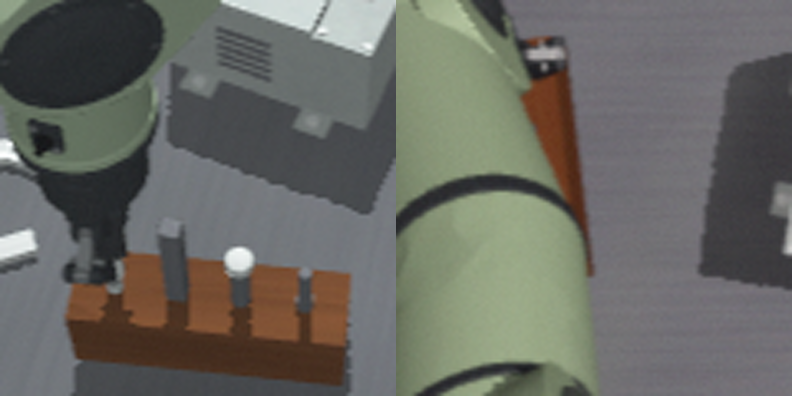

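Call:
servo_tool(
  motion=[
    [-1,0,0,-10,0,0,0],
    [-1,0,0,-20,0,0,0],
    [-1,0,0,-40,0,0,0],
    [-1,0,0,-40,0,0,0],
    [-1,0,0,-40,0,0,0],
  ],
)

```text
time: 3.58
tcp_pos: [0.5873, 0.2588, 0.2822]
tcp_rot: [3.141, 0.001, -3.027]
ft_force: [-0.5, 0.2, -0.0]
opening: 0.0114
finger_force: 58.4
```

Run:
```python
from h import *
plan([.4494,-.032,.262],np.pi-.1817,10,-1)
```

```text
at [0.5873 0.2588 0.2822] [ 3.1412e+00  1.0000e-03 -3.0268e+00] t 3.58 f [-0.52  0.16 -0.04] open 0.0114
[-1, 17.0, -27.3, 2.0, 0.0, 0.01, 1.7]
[-1, 16.2, -27.8, 2.0, 0.0, 0.01, 1.7]
[-1, 15.4, -28.3, 2.0, 0.0, 0.01, 1.7]
[-1, 14.5, -28.7, 2.0, 0.0, 0.01, 1.7]
[-1, 13.7, -29.1, 2.0, 0.0, 0.01, 1.7]
[-1, 12.8, -29.5, 2.0, 0.0, 0.01, 1.7]
[-1, 11.9, -29.9, 2.0, 0.0, 0.01, 1.7]
[-1, 11.0, -30.2, 2.0, 0.0, 0.01, 1.7]
[-1, 10.1, -30.5, 2.0, 0.0, 0.01, 1.7]
[-1, 9.2, -30.8, 2.0, 0.0, 0.01, 1.7]
```

Call:
servo_tool(
  motion=[
    [-1,17,-27.3,2,0,0,1.7],
    [-1,16.2,-27.8,2,0,0,1.7],
    [-1,15.4,-28.3,2,0,0,1.7],
    [-1,14.5,-28.7,2,0,0,1.7],
    [-1,13.7,-29.1,2,0,0,1.7],
  ],
)

```text
time: 4.2
tcp_pos: [0.5181, 0.1126, 0.2706]
tcp_rot: [3.141, 0.001, 3.107]
ft_force: [0.1, 0.4, -0.4]
opening: 0.0117
finger_force: 58.4
```

Call:
servo_tool(
  motion=[
    [-1,12.8,-29.5,2,0,0,1.7],
    [-1,11.9,-29.9,2,0,0,1.7],
    [-1,11,-30.2,2,0,0,1.7],
    [-1,10.1,-30.5,2,0,0,1.7],
    [-1,9.2,-30.8,2,0,0,1.7],
  ],
)

```text
time: 4.82
tcp_pos: [0.4493, -0.0326, 0.2605]
tcp_rot: [3.141, 0.001, 2.959]
ft_force: [1.0, -0.4, -1.6]
opening: 0.0113
finger_force: 58.5
```

Call:
servo_tool(
  motion=[
    [-1,0,0,0,0,0,0],
    [-1,0,0,0,0,0,0],
  ],
)

```text
time: 5.08
tcp_pos: [0.4501, -0.0313, 0.2602]
tcp_rot: [3.141, 0.001, 2.96]
ft_force: [0.5, 0.7, -0.0]
opening: 0.011
finger_force: 58.5
```

Run:
```python
from h import *
from plant import *
plan([.4494,-.032,.24],np.pi-.1817,1,-1)
P=sense()['tcp_pos']
r=lambda a,k:cv2.resize(a,None,fx=k,fy=k,interpolation=cv2.INTER_CUBIC)
a=get_image('side');b=get_image('top');pickle.dump(a,open('s2.pkl','wb'));pickle.dump(b,open('t2.pkl','wb'))
tip=[P[0],P[1],P[2]-.1217]
for n,d in(('s',a),('t',b)):print(n,proj(d,[tip,[.4494,-.032,.11]]).round(1).tolist())
cv2.imwrite('pics/g2.png',np.hstack([r(a['color'][150:250,310:390],5),r(b['color'][190:290,290:370],5)]))
```

```text
at [ 0.4501 -0.0313  0.2602] [3.1410e+00 1.3000e-03 2.9601e+00] t 5.08 f [ 0.49  0.66 -0.04] open 0.011
[-1, 0.6, -0.8, 20.2, 0.04, 0.07, 0.01]
s [[346.5, 201.0], [346.3, 207.3]]
t [[330.0, 230.3], [330.2, 230.4]]
```

View pics/g2.png

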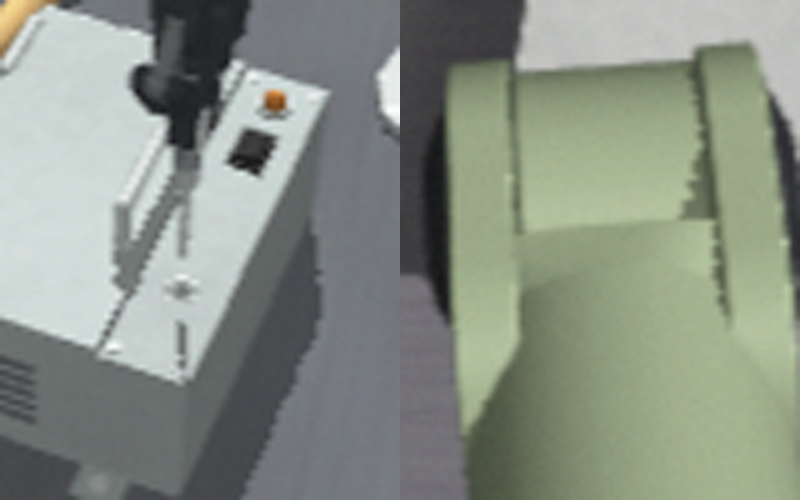

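Call:
servo_tool(
  motion=[
    [-1,0.3,-0.4,8,0,0,0],
    [-1,0.3,-0.4,8,0,0,0],
    [-1,0,0,5,0,0,0],
    [-1,0,0,2,0,0,0],
    [-1,0,0,0,0,0,0],
  ],
)

```text
time: 5.8
tcp_pos: [0.4489, -0.0324, 0.2362]
tcp_rot: [-3.141, -0.0, 2.96]
ft_force: [0.8, 0.1, -0.3]
opening: 0.0116
finger_force: 58.5
```

Call:
servo_tool(
  motion=[
    [-1,0,0,1,0,0,0],
    [-1,0,0,1,0,0,0],
    [-1,0,0,1,0,0,0],
    [-1,0,0,1,0,0,0],
    [-1,0,0,0,0,0,0],
  ],
)

```text
time: 6.42
tcp_pos: [0.4489, -0.0324, 0.2322]
tcp_rot: [-3.142, -0.0, 2.96]
ft_force: [0.6, -0.7, -1.3]
opening: 0.0113
finger_force: 58.5
```

Call:
servo_tool(
  motion=[
    [-1,0,0,0.5,0,0,0],
    [-1,0,0,0.5,0,0,0],
    [-1,0,0,0.5,0,0,0],
    [-1,0,0,0.5,0,0,0],
  ],
)

```text
time: 6.92
tcp_pos: [0.4489, -0.0324, 0.2302]
tcp_rot: [-3.142, -0.0, 2.96]
ft_force: [0.6, 0.3, -1.2]
opening: 0.0113
finger_force: 58.5
```

Call:
servo_tool(
  motion=[
    [-1,0,0,0.5,0,0,0],
    [-1,0,0,0.5,0,0,0],
    [-1,0,0,0.5,0,0,0],
  ],
)

```text
time: 7.3
tcp_pos: [0.4489, -0.0324, 0.2288]
tcp_rot: [3.142, -0.0, 2.96]
ft_force: [0.2, 0.2, -0.8]
opening: 0.0117
finger_force: 58.4
```

Call:
servo_tool(
  motion=[
    [-1,0,0,0.7,0,0,0],
    [-1,0,0,0.7,0,0,0],
    [-1,0,0,0.7,0,0,0],
    [-1,0,0,0.7,0,0,0],
  ],
)

```text
time: 7.8
tcp_pos: [0.4489, -0.0324, 0.226]
tcp_rot: [3.142, -0.0, 2.96]
ft_force: [0.0, 0.9, -0.3]
opening: 0.0111
finger_force: 58.3
```

Call:
servo_tool(
  motion=[
    [-1,0,0,1,0,0,0],
    [-1,0,0,1,0,0,0],
    [-1,0,0,1,0,0,0],
  ],
)

```text
time: 8.18
tcp_pos: [0.4489, -0.0324, 0.2229]
tcp_rot: [-3.142, -0.0, 2.96]
ft_force: [-0.4, 0.0, -0.9]
opening: 0.0116
finger_force: 58.3
```

Call:
servo_tool(
  motion=[
    [-1,0,0,1.5,0,0,0],
    [-1,0,0,1.5,0,0,0],
    [-1,0,0,1.5,0,0,0],
    [-1,0,0,1.5,0,0,0],
    [-1,0,0,1.5,0,0,0],
  ],
)

```text
time: 8.8
tcp_pos: [0.4489, -0.0325, 0.2154]
tcp_rot: [-3.142, -0.0, 2.96]
ft_force: [-0.6, 0.6, 0.0]
opening: 0.0114
finger_force: 58.3
```

Call:
servo_tool(
  motion=[
    [-1,0,0,1,0,0,0],
    [-1,0,0,1,0,0,0],
    [-1,0,0,1,0,0,0],
    [-1,0,0,1,0,0,0],
  ],
)

```text
time: 9.3
tcp_pos: [0.4489, -0.0324, 0.2114]
tcp_rot: [-3.142, -0.0, 2.96]
ft_force: [-0.4, 1.2, -0.4]
opening: 0.0116
finger_force: 58.3
```

Call:
servo_tool(
  motion=[
    [-1,0,0,0.8,0,0,0],
    [-1,0,0,0.8,0,0,0],
    [-1,0,0,0.8,0,0,0],
    [-1,0,0,0.8,0,0,0],
  ],
)

```text
time: 9.8
tcp_pos: [0.4489, -0.0325, 0.2083]
tcp_rot: [-3.142, 0.0, 2.96]
ft_force: [-0.5, 0.8, -0.3]
opening: 0.0117
finger_force: 58.3
```

Call:
servo_tool(
  motion=[
    [-1,0,0,0.8,0,0,0],
    [-1,0,0,0.8,0,0,0],
    [-1,0,0,0.8,0,0,0],
    [-1,0,0,0.8,0,0,0],
  ],
)

```text
time: 10.3
tcp_pos: [0.4489, -0.0325, 0.2051]
tcp_rot: [-3.142, 0.0, 2.96]
ft_force: [0.3, -0.1, -0.4]
opening: 0.0114
finger_force: 58.3
```

Call:
servo_tool(
  motion=[
    [-1,0,0,0.8,0,0,0],
    [-1,0,0,0.8,0,0,0],
    [-1,0,0,0.8,0,0,0],
    [-1,0,0,0.8,0,0,0],
  ],
)

```text
time: 10.8
tcp_pos: [0.4489, -0.0325, 0.2019]
tcp_rot: [-3.142, 0.0, 2.96]
ft_force: [0.1, -0.8, -0.3]
opening: 0.0114
finger_force: 58.3
```

Call:
servo_tool(
  motion=[
    [-1,0,0,0.8,0,0,0],
    [-1,0,0,0.8,0,0,0],
    [-1,0,0,0.8,0,0,0],
    [-1,0,0,0.8,0,0,0],
  ],
)

```text
time: 11.3
tcp_pos: [0.4489, -0.0324, 0.1987]
tcp_rot: [-3.142, 0.0, 2.96]
ft_force: [0.3, 0.5, 0.2]
opening: 0.0115
finger_force: 58.4
```

Call:
servo_tool(
  motion=[
    [-1,0,0,0.8,0,0,0],
    [-1,0,0,0.8,0,0,0],
    [-1,0,0,0.8,0,0,0],
    [-1,0,0,0.8,0,0,0],
  ],
)

```text
time: 11.8
tcp_pos: [0.449, -0.0325, 0.1957]
tcp_rot: [3.142, 0.0, 2.96]
ft_force: [-1.1, 1.0, 6.0]
opening: 0.0116
finger_force: 58.5
```

```bash
cat > ck.py <<'E'
from h import *
from plant import *
import os
s=sense();a=get_image('side')['color'][150:235,285:345].astype(int)
if os.path.exists('ref.npy'):print('diff',np.abs(a-np.load('ref.npy')).mean().round(2))
else:np.save('ref.npy',a)
print(s['tcp_pos'].round(4),s['ft_force'].round(1))
E
python3 ck.py;python3 ck.py
```

```text
[ 0.449  -0.0325  0.1957] [-1.1  1.   6. ]
diff 0.74
[ 0.449  -0.0325  0.1956] [-1.3 -0.1  4.9]
```

Call:
servo_tool(
  motion=[
    [-1,0,0,0.4,0,0,0],
    [-1,0,0,0.4,0,0,0],
    [-1,0,0,0,0,0,0],
  ],
)

```text
time: 12.28
tcp_pos: [0.449, -0.0325, 0.1949]
tcp_rot: [3.142, 0.0, 2.96]
ft_force: [-0.7, -0.1, 5.4]
opening: 0.0115
finger_force: 58.5
```

```bash
python3 ck.py
```

```text
diff 0.9
[ 0.449  -0.0325  0.1949] [-0.7 -0.1  5.4]
```

Call:
servo_tool(
  motion=[
    [-1,0,0,0.4,0,0,0],
    [-1,0,0,0.4,0,0,0],
    [-1,0,0,0,0,0,0],
  ],
)

```text
time: 12.7
tcp_pos: [0.449, -0.0325, 0.1941]
tcp_rot: [-3.142, 0.0, 2.96]
ft_force: [-2.2, 0.6, 5.8]
opening: 0.0114
finger_force: 58.5
```

```bash
python3 ck.py
```

```text
diff 1.09
[ 0.449  -0.0325  0.1941] [-2.2  0.6  5.8]
```

Call:
servo_tool(
  motion=[
    [-1,0,0,0.4,0,0,0],
    [-1,0,0,0.4,0,0,0],
    [-1,0,0,0,0,0,0],
  ],
)

```text
time: 13.12
tcp_pos: [0.449, -0.0325, 0.1933]
tcp_rot: [3.142, 0.0, 2.96]
ft_force: [-0.3, 0.2, 6.6]
opening: 0.0116
finger_force: 58.5
```

```bash
python3 ck.py
```

```text
diff 1.35
[ 0.449  -0.0325  0.1933] [-0.3  0.2  6.6]
```

Call:
servo_tool(
  motion=[
    [-1,0,0,0.4,0,0,0],
    [-1,0,0,0.4,0,0,0],
    [-1,0,0,0,0,0,0],
  ],
)

```text
time: 13.55
tcp_pos: [0.449, -0.0325, 0.1924]
tcp_rot: [3.142, 0.0, 2.96]
ft_force: [-1.0, 0.5, 5.4]
opening: 0.0113
finger_force: 58.5
```

```bash
python3 ck.py
```

```text
diff 10.98
[ 0.449  -0.0325  0.1924] [-1.   0.5  5.4]
```

Call:
servo_tool(
  motion=[
    [-1,0,0,-3,0,0,0],
    [-1,0,0,-8,0,0,0],
    [-1,0,0,-12,0,0,0],
    [-1,0,0,-15,0,0,0],
    [-1,0,0,-15,0,0,0],
  ],
)

```text
time: 14.22
tcp_pos: [0.4488, -0.0325, 0.2464]
tcp_rot: [-3.142, 0.0, 2.96]
ft_force: [-0.0, -0.7, -0.2]
opening: 0.0117
finger_force: 58.4
```

Call:
servo_tool(
  motion=[
    [-1,0,0,-18,0,0,0],
    [-1,0,0,-18,0,0,0],
    [-1,0,0,0,0,0,0],
  ],
)

```text
time: 14.6
tcp_pos: [0.4493, -0.0325, 0.2827]
tcp_rot: [3.141, 0.002, 2.959]
ft_force: [-0.5, 0.0, -0.6]
opening: 0.0115
finger_force: 58.4
```

Run:
```python
from h import *
from plant import *
p,q=np.load('pose.npy')
plan([.5876,.2590,.285],np.pi+.1195,10,-1)
r=lambda a,k:cv2.resize(a,None,fx=k,fy=k,interpolation=cv2.INTER_CUBIC)
a=get_image('side')
def hd(th,y):
    c,s=np.cos(th),np.sin(th); return T(q,[.091-.118*c+.039*s,y,.11+.118*s+.039*c])[0]
for th in(0,.1,.15,.2):print(th,proj(a,[hd(th,.045),hd(th,-.045)]).round(1).tolist())
cv2.imwrite('pics/p.png',r(a['color'][130:250,265:385],4))
```

```text
at [ 0.4493 -0.0325  0.2827] [3.1411e+00 2.3000e-03 2.9595e+00] t 14.6 f [-0.48  0.05 -0.57] open 0.0115
[-1, -8.3, 31.2, -0.2, 0.0, 0.01, -1.73]
[-1, -9.3, 30.9, -0.2, 0.0, 0.01, -1.73]
[-1, -10.2, 30.6, -0.2, 0.0, 0.01, -1.73]
[-1, -11.1, 30.3, -0.2, 0.0, 0.01, -1.73]
[-1, -12.0, 29.9, -0.2, 0.0, 0.01, -1.73]
[-1, -12.9, 29.6, -0.2, 0.0, 0.01, -1.73]
[-1, -13.8, 29.2, -0.2, 0.0, 0.01, -1.73]
[-1, -14.7, 28.7, -0.2, 0.0, 0.01, -1.73]
[-1, -15.5, 28.3, -0.2, 0.0, 0.01, -1.73]
[-1, -16.4, 27.8, -0.2, 0.0, 0.01, -1.73]
0 [[334.7, 190.0], [346.3, 168.5]]
0.1 [[333.3, 186.8], [345.0, 165.2]]
0.15 [[332.4, 185.1], [344.2, 163.6]]
0.2 [[331.5, 183.5], [343.3, 162.0]]
```

View pics/p.png

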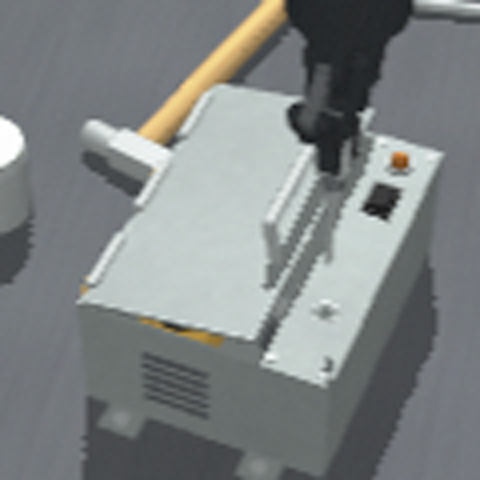

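Call:
servo_tool(
  motion=[
    [-1,-8.3,31.2,-0.2,0,0,-1.73],
    [-1,-9.3,30.9,-0.2,0,0,-1.73],
    [-1,-10.2,30.6,-0.2,0,0,-1.73],
    [-1,-11.1,30.3,-0.2,0,0,-1.73],
    [-1,-12,29.9,-0.2,0,0,-1.73],
  ],
)

```text
time: 15.28
tcp_pos: [0.5181, 0.1141, 0.2815]
tcp_rot: [-3.141, -0.001, 3.112]
ft_force: [0.6, 0.1, -1.8]
opening: 0.0114
finger_force: 58.5
```

Call:
servo_tool(
  motion=[
    [-1,-12.9,29.6,-0.2,0,0,-1.73],
    [-1,-13.8,29.2,-0.2,0,0,-1.73],
    [-1,-14.7,28.7,-0.2,0,0,-1.73],
    [-1,-15.5,28.3,-0.2,0,0,-1.73],
    [-1,-16.4,27.8,-0.2,0,0,-1.73],
  ],
)

```text
time: 15.9
tcp_pos: [0.5873, 0.2599, 0.2823]
tcp_rot: [-3.141, -0.001, -3.021]
ft_force: [-0.1, 0.0, -0.4]
opening: 0.0112
finger_force: 58.5
```

Call:
servo_tool(
  motion=[
    [-1,0,0,0,0,0,0],
    [-1,0,0,0,0,0,0],
  ],
)

```text
time: 16.15
tcp_pos: [0.5869, 0.2585, 0.2824]
tcp_rot: [-3.141, -0.001, -3.022]
ft_force: [0.1, -0.0, -0.8]
opening: 0.0116
finger_force: 58.5
```

Run:
```python
from h import *
plan([.588,.2585,.205],np.pi+.1195,5,-1)
```

```text
at [0.5869 0.2585 0.2824] [-3.1407e+00 -1.3000e-03 -3.0221e+00] t 16.15 f [ 0.13 -0.02 -0.77] open 0.0116
[-1, -0.2, -0.0, 15.5, -0.01, -0.02, 0.0]
[-1, -0.2, -0.0, 15.5, -0.01, -0.02, 0.0]
[-1, -0.2, -0.0, 15.5, -0.01, -0.02, 0.0]
[-1, -0.2, -0.0, 15.5, -0.01, -0.02, 0.0]
[-1, -0.2, -0.0, 15.5, -0.01, -0.02, 0.0]
```

Call:
servo_tool(
  motion=[
    [-1,-0.3,0,16,0,0,0],
    [-1,-0.3,0,20,0,0,0],
    [-1,-0.3,0,20,0,0,0],
    [-1,0,0,20,0,0,0],
    [-1,0,0,8,0,0,0],
  ],
)

```text
time: 16.77
tcp_pos: [0.5874, 0.2583, 0.1975]
tcp_rot: [-3.141, -0.002, -3.022]
ft_force: [-0.3, 0.3, -0.3]
opening: 0.0114
finger_force: 58.5
```

Call:
servo_tool(
  motion=[
    [-1,0,0,1,0,0,0],
    [-1,0,0,1,0,0,0],
    [-1,0,0,1,0,0,0],
    [-1,0,0,1,0,0,0],
    [-1,0,0,1,0,0,0],
  ],
)

```text
time: 17.4
tcp_pos: [0.5881, 0.2593, 0.1944]
tcp_rot: [3.142, 0.0, -3.022]
ft_force: [0.5, -0.0, -0.6]
opening: 0.0116
finger_force: 58.5
```

Call:
servo_tool(
  motion=[
    [-1,0,0.5,1,0,0,0],
    [-1,0,0,1,0,0,0],
    [-1,0,0,1,0,0,0],
    [-1,0,0,1,0,0,0],
    [-1,0,0,1,0,0,0],
  ],
)

```text
time: 18.02
tcp_pos: [0.588, 0.2597, 0.1892]
tcp_rot: [-3.142, -0.0, -3.022]
ft_force: [0.1, -0.7, -1.1]
opening: 0.0115
finger_force: 58.5
```

Call:
servo_tool(
  motion=[
    [-1,0,0,1,0,0,0],
    [-1,0,0,1,0,0,0],
    [-1,0,0,1,0,0,0],
    [-1,0,0,1,0,0,0],
  ],
)

```text
time: 18.52
tcp_pos: [0.588, 0.2597, 0.1852]
tcp_rot: [-3.142, -0.0, -3.022]
ft_force: [0.7, 0.1, -0.6]
opening: 0.0115
finger_force: 58.5
```

Call:
servo_tool(
  motion=[
    [-1,0,-0.9,5,0,0,0],
    [-1,0,0,10,0,0,0],
    [-1,0,0,10,0,0,0],
    [-1,0,0,10,0,0,0],
    [-1,0,0,10,0,0,0],
  ],
)

```text
time: 19.15
tcp_pos: [0.588, 0.2588, 0.1394]
tcp_rot: [-3.141, -0.0, -3.022]
ft_force: [-0.1, 0.5, -0.8]
opening: 0.0113
finger_force: 58.5
```

Call:
servo_tool(
  motion=[
    [-1,0,0,3,0,0,0],
    [-1,0,0,1,0,0,0],
    [-1,0,0,1,0,0,0],
    [-1,0,0,1,0,0,0],
    [-1,0,0,0,0,0,0],
  ],
)

```text
time: 19.77
tcp_pos: [0.5881, 0.2588, 0.1344]
tcp_rot: [3.142, 0.0, -3.022]
ft_force: [-0.5, 0.6, -0.4]
opening: 0.0114
finger_force: 58.5
```

Call:
servo_tool(
  motion=[
    [-1,0,0,1,0,0,0],
    [-1,0,0,1,0,0,0],
    [-1,0,0,1,0,0,0],
    [-1,0,0,1,0,0,0],
    [-1,0,0,0.5,0,0,0],
  ],
)

```text
time: 20.4
tcp_pos: [0.5881, 0.2588, 0.1297]
tcp_rot: [-3.142, -0.0, -3.022]
ft_force: [-1.0, -0.8, 3.7]
opening: 0.0116
finger_force: 58.6
```

Call:
servo_tool(
  motion=[
    [-0.5,0,0,0,0,0,0],
    [0,0,0,0,0,0,0],
    [0.5,0,0,0,0,0,0],
    [1,0,0,0,0,0,0],
    [1,0,0,0,0,0,0],
  ],
)

```text
time: 21.02
tcp_pos: [0.5881, 0.2588, 0.1298]
tcp_rot: [-3.142, 0.0, -3.022]
ft_force: [0.4, -0.1, -1.0]
opening: 0.0854
finger_force: 0.0
```

Call:
servo_tool(
  motion=[
    [1,0,0,-10,0,0,0],
    [1,0,0,-30,0,0,0],
    [1,0,0,-50,0,0,0],
    [1,0,0,-50,0,0,0],
    [1,0,0,-20,0,0,0],
  ],
)

```text
time: 21.65
tcp_pos: [0.5888, 0.2591, 0.2938]
tcp_rot: [3.14, 0.004, -3.022]
ft_force: [0.1, -0.1, -1.4]
opening: 0.0854
finger_force: 0.0
```

Run:
```python
from h import *
from plant import *
p,q=np.load('pose.npy')
print(sense()['q'].round(2), 'flux?')
a=get_image('top');print('punch top proj',proj(a,T(p,[.072,0,.153])).round(1))
H=lambda th:T(q,[.091-.118*np.cos(th)+.039*np.sin(th),0,.11+.118*np.sin(th)+.039*np.cos(th)])[0]
h=H(.15);print(h)
plan([h[0],h[1],.27],np.pi/2+q[2]-np.pi,12,.3)
```

```text
[-0.43  0.51 -0.11  1.5   0.06  1.12  1.13] flux?
punch top proj [[220.5 180.2]]
[ 0.48692554 -0.09989973  0.16619577]
at [0.5891 0.2593 0.2952] [ 3.1396  0.0055 -3.0218] t 21.7 f [-0.1  -0.51  1.74] open 0.0852
[0.3, 12.0, -28.7, 2.0, -0.01, 0.03, -6.06]
[0.3, 15.0, -27.3, 2.0, -0.01, 0.03, -6.06]
[0.3, 17.8, -25.5, 2.0, -0.01, 0.03, -6.06]
[0.3, 20.4, -23.5, 2.0, -0.01, 0.03, -6.06]
[0.3, 22.8, -21.2, 2.0, -0.01, 0.03, -6.06]
[0.3, 24.9, -18.7, 2.0, -0.01, 0.03, -6.06]
[0.3, 26.7, -16.0, 2.0, -0.01, 0.03, -6.06]
[0.3, 28.3, -13.1, 2.0, -0.01, 0.03, -6.06]
[0.3, 29.5, -10.0, 2.0, -0.01, 0.03, -6.06]
[0.3, 30.4, -6.8, 2.1, -0.01, 0.03, -6.06]
[0.3, 30.9, -3.6, 2.1, -0.01, 0.03, -6.06]
[0.3, 31.1, -0.3, 2.1, -0.01, 0.03, -6.06]
```

Run:
```python
from h import *
p,q=np.load('pose.npy')
plan([.4869,-.0999,.27],np.pi/2+q[2],13,.3)
```

```text
at [0.5891 0.2593 0.2952] [ 3.1396  0.0055 -3.0218] t 21.7 f [-0.1  -0.51  1.74] open 0.0852
[0.3, 11.1, -26.5, 1.8, 0.03, 0.01, 8.25]
[0.3, 7.2, -27.8, 1.8, 0.03, 0.01, 8.25]
[0.3, 3.1, -28.6, 1.9, 0.03, 0.01, 8.25]
[0.3, -1.0, -28.7, 1.9, 0.03, 0.01, 8.25]
[0.3, -5.1, -28.3, 1.9, 0.03, 0.01, 8.25]
[0.3, -9.1, -27.2, 1.9, 0.03, 0.01, 8.25]
[0.3, -12.9, -25.7, 1.9, 0.03, 0.01, 8.25]
[0.3, -16.5, -23.5, 1.9, 0.03, 0.01, 8.25]
[0.3, -19.7, -20.9, 1.9, 0.03, 0.01, 8.25]
[0.3, -22.5, -17.9, 1.9, 0.03, 0.01, 8.25]
[0.3, -24.8, -14.5, 1.9, 0.03, 0.01, 8.25]
[0.3, -26.6, -10.8, 1.9, 0.03, 0.01, 8.25]
[0.3, -27.9, -6.8, 1.9, 0.03, 0.01, 8.25]
```

Call:
servo_tool(
  motion=[
    [0.3,11.1,-26.5,1.8,0,0,8.25],
    [0.3,7.2,-27.8,1.8,0,0,8.25],
    [0.3,3.1,-28.6,1.9,0,0,8.25],
    [0.3,-1,-28.7,1.9,0,0,8.25],
    [0.3,-5.1,-28.3,1.9,0,0,8.25],
  ],
)

```text
time: 22.32
tcp_pos: [0.5484, 0.1197, 0.2808]
tcp_rot: [3.141, 0.0, 2.537]
ft_force: [1.0, 0.1, -0.4]
opening: 0.0555
finger_force: 0.0
```

Call:
servo_tool(
  motion=[
    [0.3,-9.1,-27.2,1.9,0,0,8.25],
    [0.3,-12.9,-25.7,1.9,0,0,8.25],
    [0.3,-16.5,-23.5,1.9,0,0,8.25],
    [0.3,-19.7,-20.9,1.9,0,0,8.25],
    [0.3,-22.5,-17.9,1.9,0,0,8.25],
  ],
)

```text
time: 22.95
tcp_pos: [0.5092, -0.0183, 0.2713]
tcp_rot: [3.141, -0.0, 1.817]
ft_force: [0.9, -0.5, 0.4]
opening: 0.0559
finger_force: 0.0
```

Call:
servo_tool(
  motion=[
    [0.3,-24.8,-14.5,1.9,0,0,8.25],
    [0.3,-26.6,-10.8,1.9,0,0,8.25],
    [0.3,-27.9,-6.8,1.9,0,0,8.25],
    [0.3,0,0,0,0,0,0],
  ],
)

```text
time: 23.45
tcp_pos: [0.4853, -0.1021, 0.2656]
tcp_rot: [3.141, 0.0, 1.386]
ft_force: [0.8, 0.4, -0.6]
opening: 0.0556
finger_force: 0.0
```

Run:
```python
from h import *
from plant import *
p,q=np.load('pose.npy')
plan([.4869,-.0999,.171],np.pi/2+q[2],5,.3)
r=lambda a,k:cv2.resize(a,None,fx=k,fy=k,interpolation=cv2.INTER_CUBIC)
a=get_image('side')['color'];b=get_image('top')['color']
cv2.imwrite('pics/h.png',np.hstack([r(a[120:240,270:390],3.3),r(np.vstack([a[250:310,245:365],b[155:215,190:310]]),3.3)]))
```

```text
at [ 0.4853 -0.1021  0.2656] [3.1414e+00 3.0000e-04 1.3855e+00] t 23.45 f [ 0.8   0.41 -0.59] open 0.0556
[0.3, 0.5, 0.2, 18.9, 0.0, 0.0, -0.04]
[0.3, 0.5, 0.2, 18.9, 0.0, 0.0, -0.04]
[0.3, 0.5, 0.2, 18.9, 0.0, 0.0, -0.04]
[0.3, 0.5, 0.2, 18.9, 0.0, 0.0, -0.04]
[0.3, 0.5, 0.2, 18.9, 0.0, 0.0, -0.04]
```

View pics/h.png

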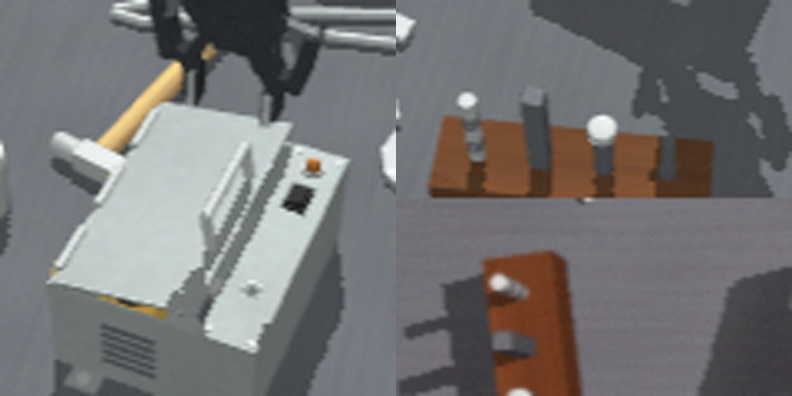

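Call:
servo_tool(
  motion=[
    [0.3,0.5,0.2,20,0,0,0],
    [0.3,0.5,0.2,25,0,0,0],
    [0.3,0.5,0.2,25,0,0,0],
    [0.3,0.5,0.2,15,0,0,0],
    [0.3,0.4,0,10,0,0,0],
  ],
)

```text
time: 24.18
tcp_pos: [0.4874, -0.0977, 0.1699]
tcp_rot: [-3.142, -0.0, 1.391]
ft_force: [0.6, 0.3, 0.3]
opening: 0.0557
finger_force: 0.0
```

Call:
servo_tool(
  motion=[
    [-0.2,0,0,0,0,0,0],
    [-0.4,0,0,0,0,0,0],
    [-0.6,0,0,0,0,0,0],
    [-0.7,0,0,0,0,0,0],
    [-0.8,0,0,0,0,0,0],
  ],
)

```text
time: 24.8
tcp_pos: [0.4874, -0.0982, 0.1705]
tcp_rot: [3.141, -0.0, 1.39]
ft_force: [2.2, -0.1, 0.1]
opening: 0.009
finger_force: 22.4
```

Call:
servo_tool(
  motion=[
    [-1,0,0,0,0,0,0],
    [-1,0,0,0,0,0,0],
  ],
)

```text
time: 25.05
tcp_pos: [0.4873, -0.0982, 0.1704]
tcp_rot: [3.141, 0.0, 1.39]
ft_force: [2.7, -0.1, -0.3]
opening: 0.0079
finger_force: 58.4
```

Run:
```python
import numpy as np
th=.15+np.linspace(0,1.55,21)
X=1000*(-.118*np.cos(th)+.039*np.sin(th));Z=1000*(.118*np.sin(th)+.039*np.cos(th))
for t,x,z in zip(th[1:],np.diff(X),-np.diff(Z)):print(round(t,3),round(x,1),round(z,1))
```

```text
0.227 4.7 -8.4
0.305 5.3 -8.0
0.382 5.9 -7.6
0.46 6.5 -7.1
0.538 7.0 -6.6
0.615 7.5 -6.0
0.692 8.0 -5.4
0.77 8.4 -4.8
0.848 8.7 -4.1
0.925 9.0 -3.4
1.002 9.2 -2.7
1.08 9.4 -2.0
1.158 9.5 -1.3
1.235 9.6 -0.5
1.312 9.6 0.2
1.39 9.6 1.0
1.467 9.5 1.7
1.545 9.3 2.4
1.622 9.1 3.1
1.7 8.8 3.8
```

Call:
servo_tool(
  motion=[
    [-1,0,4.7,-8.4,0,0,0],
    [-1,0,5.3,-8,0,0,0],
    [-1,0,5.9,-7.6,0,0,0],
    [-1,0,6.5,-7.1,0,0,0],
    [-1,0,7,-6.6,0,0,0],
  ],
)

```text
time: 25.68
tcp_pos: [0.5152, -0.1034, 0.2085]
tcp_rot: [-3.139, -0.0, 1.39]
ft_force: [-7.1, 1.2, 1.8]
opening: 0.0078
finger_force: 58.4
```

Call:
servo_tool(
  motion=[
    [-1,0,7.5,-6,0,0,0],
    [-1,0,8,-5.4,0,0,0],
    [-1,0,8.4,-4.8,0,0,0],
    [-1,0,8.7,-4.1,0,0,0],
    [-1,0,9,-3.4,0,0,0],
  ],
)

```text
time: 26.3
tcp_pos: [0.5569, -0.1111, 0.2329]
tcp_rot: [-3.141, -0.0, 1.39]
ft_force: [-0.4, -0.1, -9.5]
opening: 0.0074
finger_force: 60.6
```

Call:
servo_tool(
  motion=[
    [-1,0,9.2,-2.7,0,0,0],
    [-1,0,9.4,-2,0,0,0],
    [-1,0,9.5,-1.3,0,0,0],
    [-1,0,9.6,-0.5,0,0,0],
    [-1,0,9.6,0.2,0,0,0],
  ],
)

```text
time: 26.92
tcp_pos: [0.6039, -0.1197, 0.2378]
tcp_rot: [-3.141, 0.0, 1.39]
ft_force: [-4.9, -0.5, -2.1]
opening: 0.0075
finger_force: 63.0
```

Call:
servo_tool(
  motion=[
    [-1,0,9.6,1,0,0,0],
    [-1,0,9.5,1.7,0,0,0],
    [-1,0,9.3,2.4,0,0,0],
    [-1,0,9.1,3.1,0,0,0],
    [-1,0,8.8,3.8,0,0,0],
  ],
)

```text
time: 27.55
tcp_pos: [0.65, -0.1281, 0.2261]
tcp_rot: [3.141, 0.0, 1.39]
ft_force: [3.9, -4.6, 11.2]
opening: 0.0074
finger_force: 62.6
```

Run:
```python
from h import *
from plant import *
r=lambda a,k:cv2.resize(a,None,fx=k,fy=k,interpolation=cv2.INTER_CUBIC)
a=get_image('side')['color']
cv2.imwrite('pics/o.png',r(a[90:240,250:390],3.5))
```

```text
(no output)
```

View pics/o.png

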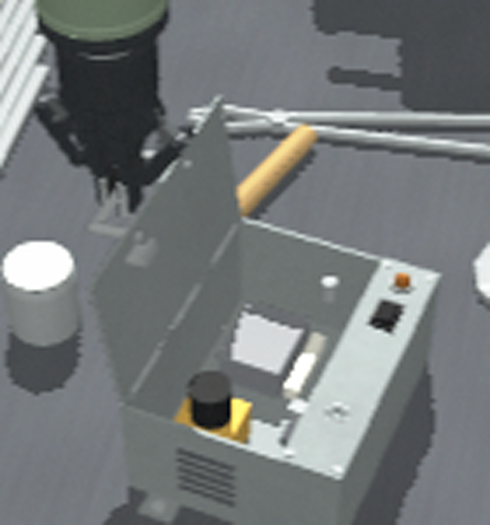

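Call:
servo_tool(
  motion=[
    [-0.5,0,0,0,0,0,0],
    [-0.5,0,0,0,0,0,0],
    [-0.5,0,0,0,0,0,0],
  ],
)

```text
time: 27.98
tcp_pos: [0.6491, -0.1276, 0.226]
tcp_rot: [3.142, -0.0, 1.39]
ft_force: [0.9, 0.2, -0.2]
opening: 0.0215
finger_force: 0.3
```

Call:
servo_tool(
  motion=[
    [-0.5,0,0,-6,0,0,0],
    [-0.5,0,0,-8,0,0,0],
    [-0.5,0,0,-10,0,0,0],
    [-0.5,0,0,-15,0,0,0],
    [-0.5,0,0,-25,0,0,0],
  ],
)

```text
time: 28.6
tcp_pos: [0.6488, -0.1277, 0.2909]
tcp_rot: [-3.141, 0.0, 1.39]
ft_force: [-0.2, -0.7, 1.1]
opening: 0.0216
finger_force: 0.0
```

Call:
servo_tool(
  motion=[
    [-0.5,0,0,-30,0,0,0],
    [-0.5,0,0,-30,0,0,0],
    [-0.5,0,-30,-10,0,0,0],
    [-0.5,0,-50,0,0,0,0],
    [-0.5,0,-50,0,0,0,0],
  ],
)

```text
time: 29.22
tcp_pos: [0.5197, -0.1043, 0.3607]
tcp_rot: [3.141, -0.0, 1.39]
ft_force: [0.3, -0.2, 0.7]
opening: 0.0212
finger_force: 0.0
```

Run:
```python
from h import *
from plant import *
r=lambda a,k:cv2.resize(a,None,fx=k,fy=k,interpolation=cv2.INTER_CUBIC)
a=get_image('side')['color']
cv2.imwrite('pics/f.png',r(a[90:340,200:420],2.3))
```

```text
(no output)
```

View pics/f.png

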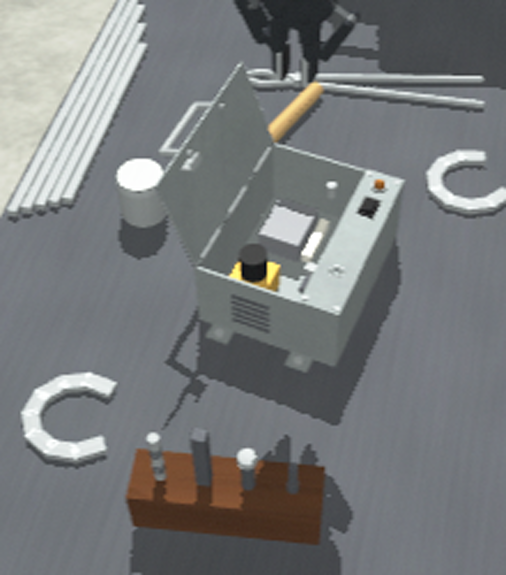

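The picture shows the cover lying back past upright on its stop, its rear handle at about (185,125) in the crop. The punch stands seated in the block at about (155,455), the other things have not moved, and the gripper is clear.

Call:
servo_tool(
  motion=[
    [-0.5,0,0,0,0,0,0],
    [-0.5,0,0,0,0,0,0],
  ],
)

```text
time: 29.52
tcp_pos: [0.522, -0.1044, 0.3606]
tcp_rot: [3.141, -0.0, 1.39]
ft_force: [0.0, 0.4, 1.1]
opening: 0.0214
finger_force: 0.0
```

```bash
python3 -c "
from plant import *
print(close_job())"
```

```text
the job is handed in; nothing more can be done
None
```

The job is handed in at 29.5 s of the 67 s allowed: the latch let go with no more than 6.6 N read at the wrist, the punch is back seated in its block, and the cover is swung fully back and staying open with nothing else moved.

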